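# Drag a parts bin forward in a deep shelf with a pull hook

### The job

The bin of bearings has been pushed too far back under the roof of the deep pick shelf. Take the pull hook by its handle, hook its blade over the bin's front lip and gently drag the bin forward until it is pulled up firmly and squarely against the stop bar, and hold it there a moment; touch the bin only with the hook and do not pull harder than about 15 N. Then unhook, and stand the hook upright on the table again in front of the shelf, with the bearings still in the bin and the pliers and tape roll near by left where they are.

Things in the scene. Friction and masses are not known exactly. Their poses are not given: they have to be found in the camera images.
- shelf: Fixed grey sheet-steel pick shelf, one deep bay, 128 wide, 310 deep, 153 high; its mouth faces roughly the robot's right (-y). Origin: on the table under the middle of the deck's front edge; x points into the bay, z up. The deck, where the bin slides, is at z = 30 from x = 0 to 310. From x = 0 to 70 it is open above and at the sides; behind that it has a roof and side walls 116 apart.
- shelf_roof (a point): Middle of the roof's front lower edge, at x = 70, z = 137 of the shelf: a folded edge hangs down to here, 107 above the deck. The roof's top is at z = 153; a 26-thick tape roll is fixed on it 175 behind this edge.
- stop: Stop of the shelf: a dark steel bracket fixed on the deck's front edge, carrying a bar across the deck, 8 thick, 112 long, 18 high above the deck, which halts the bin. Origin: middle of the deck's front edge, at deck level; axes as the shelf's. The bar is clamped anywhere with its inner face at x = 10 to 30; where is NOT reported. It does not yield: the pull climbs steeply once the bin meets it.
- bin: Open parts bin, 161 long (x), 100 wide (y), 65 high but its front wall only 36; stands on the deck with about 8 of play to each side wall. Origin: centre of its underside; -x is its front. Front wall: outer face x = -80, inner face x = -77, 96 wide inside. Floor 2 thick. About 0.6 kg with the bearings; mass and friction vary; sliding it takes about 3 to 8 N.
- bin_lip (a point): Middle of the top edge of the bin's low front wall (the lip), 36 above the deck; 1.5 behind the wall's outer face.
- bearing_a: Steel ball bearing, 52 across, 15 high, lying in the bin's middle. Origin: centre of its underside.
- bearing_b: The same kind of bearing, lying behind the first in the bin. Origin: centre of its underside.
- hook: Pull hook, 0.2 kg, standing on the table. Origin: under the handle's centre; x runs along the shank to the blade, z up. Black handle 44 (x) by 20 (y, grip across this), z = 6 to 67, on a foot 56 x 50 x 6. Shank 8 thick, centre z = 32, to x = 208; it ends in a flat blade pointing down: 24 wide, from x = 207.5 (pulling face) to 212.5, z = 36 down to 2.
- hook_grip (a point): On the handle's axis at z = 42 of the hook: where to grip it, across its 20 mm thickness.
- hook_tip (a point): Lower edge of the blade's pulling face, middle: 207.5 ahead of the handle's axis, z = 2 of the hook.
- pliers: Bystander: pliers lying flat on the table, 70 x 168 x 17, loose. Origin: centre of its underside.
- duct_tape: Bystander: roll of tape lying flat, 99 across, 48 high, loose. Origin: centre of its underside.

How it is judged:
By the outcome, as a careful person would: the job done as asked, in the order asked, and still so for the second after the job is handed in, with the robot touching nothing.
It also fails if it takes over 72 s, if anything falls off the work surface, if the arm or the gripper's body presses on something with over 40 N, if the wrist force passes 120 N, or if a joint passes its speed limit or range.

### The arm

A 6-joint arm with a two-finger parallel gripper is mounted at the origin on the work surface; the furniture and walls round the work are solid. World frame = base frame: x ahead of the robot, y to its left, z up, the work surface at z = 0. Lengths are in m, angles in degrees, forces in N, time in s.
With the tool pointing down it reaches from about 0.325 to 0.775 m from the base axis. Payload 5.5 kg.
Tool frame: the origin (TCP) lies midway between the tips of the shut fingers; the grasp point (between the pads) lies 19 mm behind it; z points along the fingers, y is the line along which they close (so a half turn about z gives the same grasp; the last joint's range is limited). The gripper opens to 88 mm and grips with 3 to 60 N. Pads are 20 mm wide; open, the fingers measure 115 mm over their backs; the gripper's body (75 mm by 178 mm) begins 61 mm behind the grasp point.
Start: joints at [-78.707, 5.22, 70.514, -0, 104.267, -3.249], TCP at [0.151, -0.581, 0.223] pointing down, gripper open.
Joint ranges: [-164.24, 164.24], [-49.07, 125.15], [9.68, 141.18], [-86.29, 266.29], [3.28, 154.24], [-151.56, 151.56]. Speed limits (degrees/s): [147.25, 147.25, 172.46, 180, 180, 180].

### API

Orientations are given as a 3x3 rotation matrix whose columns are the frame's x, y, z axes.
In Python, from rig import r, cams, workorder gives the robot as it stands.
- The arm moves only by the tool apply_moves, never from a script. Its argument "moves" is a list of rows, each a list of 3 entries, a list of its own where there are three numbers: the turn, a rotation vector about the tool's x, y, z in units of 0.1 rad (1.0 is 0.1 rad), then the shift along the tool's x, y, z in units of 4 cm (1.0 is 4 cm), then the opening, from 0 (shut) to 1 (fully open). A call has 1 to 20 rows; each row shifts and turns the commanded pose from where the row before left it, along the tool's axes as they then stand; what a row does not reach is not made up. A row lasts 1/10 s, in which the tool goes at most 50 mm and 8.59 degrees, less where a joint would pass 70% of its speed; a pose out of reach is approached as far as the arm can. A call with a number of a shift or a turn outside -1 to 1 is refused whole. A call with a gripper value outside its range is refused whole. The fingers move at their own pace and stop on an object; "force" is the grip in N (left out, the last holds). Time passes only in rows, so rows that do not move let the fingers close. It gives the time, the measured TCP pose, the force, the opening and the grip force at its end, in the units of the state.
- r.read_state(): the state, without advancing time (a new reading comes with each control period).
- cams.camera(name): name is "side" or "top"; returns a dict with "img" (420x560x3 uint8, blue, green, red), "fovy" (degrees; the focal length in pixels is half the picture's height over the tangent of half this angle, whatever the lens; pixels are square), "cx", "cy" (the principal point, pixels), "eye" and "attitude" of the camera in the world. Camera axes: x right, y down, z forward; pixel columns grow to the right and rows downward; lengths in m; the calibration is good to about 2 mm. A picture is of the moment at which its call begins. There is no depth.
- workorder.sign_off(): hands the job in; it is judged then, once.
The state is a dict: "clock": time; "joint_positions": joint angles; "joint_vel": joint speeds; "joint_efforts": joint torques, N m; "tcp_pos": TCP position; "ee_rot": TCP orientation; "wrist_force": force on the tool from outside, world axes, zero at the start; "moment": the same for the moment, N m; "opening": opening from 0.0 (shut) to 1.0 (fully open); "grip_force": force on a finger pad.
Only numpy, scipy, OpenCV 4.12 (cv2) and the standard library are available. Lean on these libraries where they do the work, as an engineer would, in place of code of your own. Each camera call takes 0.05 s, during which the arm holds its last target. There are 200 camera calls.

## Working session

There is one attempt and no reset: what is moved stays moved. The work goes in short steps, Python scripts to look and compute and a tool call to move; the robot and the scene stay as the last step left them, time stands still between calls to the robot, and variables do not carry over. Pictures are saved under pics/ and viewed, at most 10 in all, crops included, and the job is handed in when it is done.

Besides the shell and the picture viewer there is one more tool, called in YAML: its name, and indented under it one key for each argument. apply_moves: Moves the arm, as the interface text tells. Its arguments: {"type":"object","properties":{"moves":{"type":"array"},"force":{"type":"number"}},"required":["moves"]}

```bash
mkdir -p pics; ls
python3 - <<'E'
from rig import r,cams,workorder
import cv2,numpy as np
s=r.read_state(); print(s)
for n in("side","top"):
    c=cams.camera(n); cv2.imwrite(f"pics/{n}0.png",c["img"]); print(n,{k:c[k] for k in c if k!="img"})
E
```

```text
pics
{'clock': 0.0, 'joint_positions': array([-7.87097199e+01,  5.26069131e+00,  7.05791993e+01, -6.57084699e-05,
        1.04267758e+02, -3.25137342e+00]), 'joint_vel': array([-0.01301379, -0.03439118, -0.00567307, -0.03851231,  0.05308282,
       -0.11013959]), 'joint_efforts': array([ 7.35089579e-04, -4.46456158e+01, -4.06442142e+01,  6.98970677e-02,
        2.94335873e-02, -1.14987270e-04]), 'tcp_pos': array([ 0.15056318, -0.58049839,  0.22155857]), 'ee_rot': array([[ 9.67965451e-01,  2.51083154e-01, -3.68925079e-04],
       [ 2.51083402e-01, -9.67963703e-01,  1.84224405e-03],
       [ 1.05450359e-04, -1.87585956e-03, -9.99998235e-01]]), 'wrist_force': array([0.21130736, 0.22590748, 0.01835611]), 'moment': array([-0.04909206,  0.01288604,  0.02662486]), 'grip_force': 0.0, 'opening': 1.0022143387648523}
side {'fovy': 54.29033333381552, 'cx': 270.42709501575223, 'cy': 207.33366703209492, 'eye': array([ 0.35927815, -0.79753148,  0.51598722]), 'attitude': array([[ 0.99985086,  0.00690447,  0.01583017],
       [-0.01116684, -0.44076445,  0.89755334],
       [ 0.01317451, -0.89759625, -0.44062161]])}
top {'fovy': 45.67070198187889, 'cx': 277.7889073474659, 'cy': 206.7901395333655, 'eye': array([0.27810763, 0.0520857 , 1.29919717]), 'attitude': array([[ 0.02405478, -0.9962026 ,  0.08367649],
       [-0.99967295, -0.02469625, -0.00663935],
       [ 0.00868063, -0.08348942, -0.99647085]])}
```

View pics/side0.png

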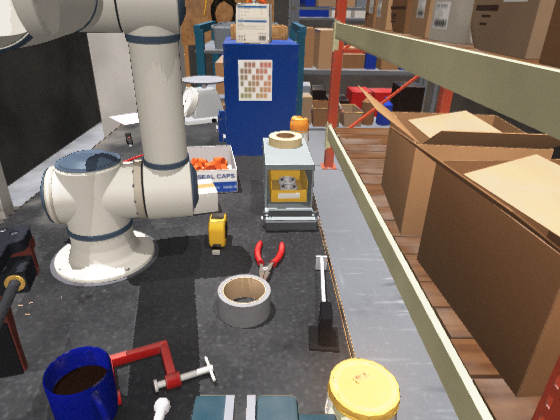

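View pics/top0.png

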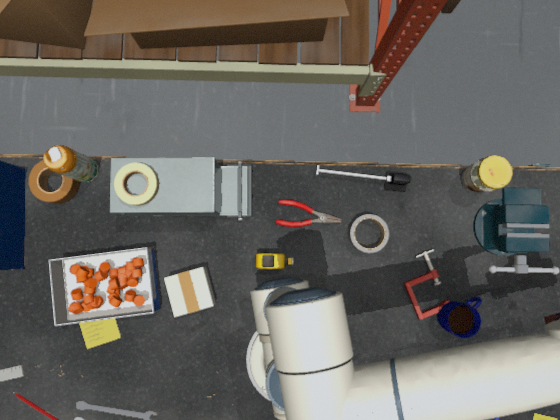

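Side: the shelf mouth is around (288,190), with the yellow bin inside it. The hook blade is at (321,260) and the handle at (325,325). Top: the shelf spans columns 110–252 and rows 158–218. The hook handle is at (398,179) and the blade at (318,171). I'll enlarge these next.

Run:
```python
import cv2,numpy as np
s=cv2.imread("pics/side0.png");t=cv2.imread("pics/top0.png")
R=lambda i,x,y,w,h,k:cv2.resize(i[y:y+h,x:x+w],None,fx=k,fy=k,interpolation=cv2.INTER_CUBIC)
a=R(s,255,120,70,120,5) #350x600
b=R(s,295,245,75,120,5) #375x600
cv2.imwrite("pics/a.png",np.hstack([a,b]))
c=R(t,205,150,210,75,3.8)
d=R(t,100,150,160,75,3.8)
c2=np.zeros((570,798,3),np.uint8); c2[:285,:]=c[:285,:798]; c2[285:570,:608]=d[:285,:608]
cv2.imwrite("pics/b.png",c2)
```

```text
(no output)
```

View pics/a.png

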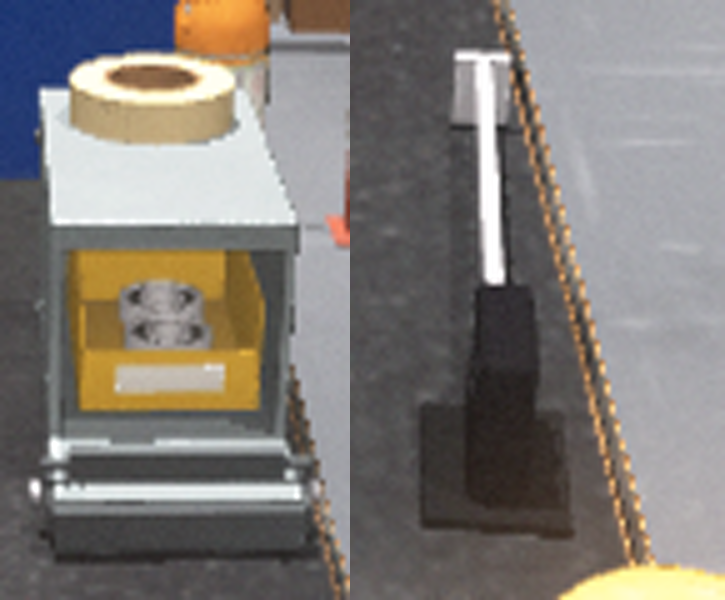

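View pics/b.png

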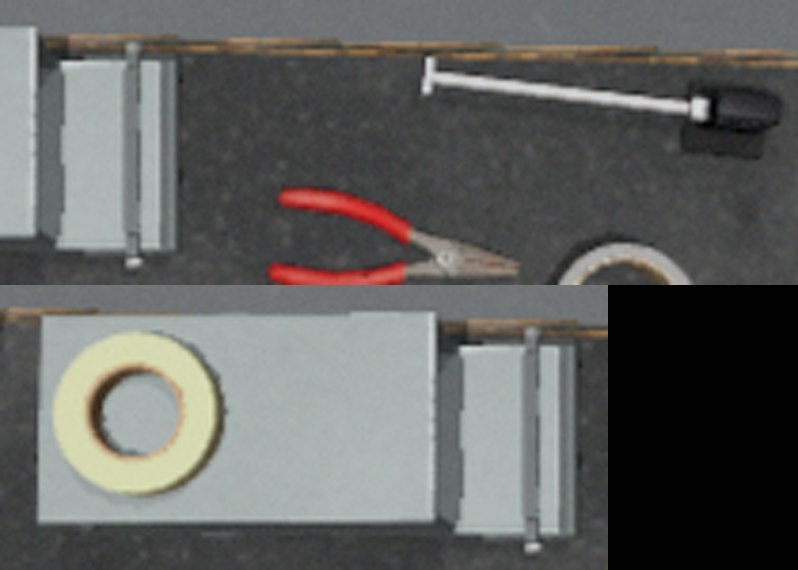

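```bash
cat > h.py <<'E'
from rig import r,cams,workorder
import numpy as np,cv2
from scipy.optimize import least_squares
K={}
for n in("side","top"):
    c=cams.camera(n); f=210/np.tan(np.radians(c["fovy"]/2)); K[n]=(f,c["cx"],c["cy"],c["eye"],c["attitude"],c["img"])
def proj(n,P):
    f,cx,cy,e,A,_=K[n]; q=(np.atleast_2d(P)-e)@A
    return np.c_[cx+f*q[:,0]/q[:,2],cy+f*q[:,1]/q[:,2]]
def fit(obs,x0,free_z=True):  # obs: (cam,(u,v),(x,y,z mm)); pose x,y,yaw,dz
    L=np.array([o[2] for o in obs])/1000
    def W(p):
        c,s=np.cos(p[2]),np.sin(p[2])
        return L@np.array([[c,s,0],[-s,c,0],[0,0,1]])+[p[0],p[1],p[3]]
    def res(p):
        w=W(p); d=np.array([(proj(o[0],w[i])[0]-o[1]) for i,o in enumerate(obs)])
        return np.r_[d.ravel(),p[3]*(1 if free_z else 1e5)]
    s=least_squares(res,x0,loss="soft_l1",x_scale=[.01,.01,.05,.01])
    return s.x,res(s.x)[:-1].reshape(-1,2)
E
cat > m.py <<'E'
from h import *
a=lambda u,v:("side",(255+u/5-.4,120+v/5-.4))
b=lambda u,v:("side",(295+(u-350)/5-.4,245+v/5-.4))
c=lambda u,v:("top",(205+u/3.8-.37,150+v/3.8-.37))
d=lambda u,v:("top",(100+u/3.8-.37,150+(v-285)/3.8-.37))
hook=[b(455,53)+((212.5,12,36),),b(510,53)+((212.5,-12,36),),b(450,127)+((207.5,12,2),),b(515,127)+((207.5,-12,2),),
b(422,527)+((-28,25,0),),b(572,537)+((-28,-25,0),),b(422,405)+((28,25,6),),b(566,410)+((28,-25,6),),
c(429,76)+((210,0,36),),c(682,150)+((28,25,6),),c(764,158)+((-28,25,6),),c(700,108)+((22,0,36),)]
shelf=[a(50,228)+((70,64,153),),a(298,225)+((70,-64,153),),a(55,513)+((0,64,30),),a(308,508)+((0,-64,30),),
d(435,312)+((70,-64,153),),d(435,520)+((70,64,153),),d(40,317)+((310,-64,153),),d(40,522)+((310,64,153),),
d(577,347)+((0,-64,30),),d(575,535)+((0,64,30),)]
bn=[a(80,350)+((-80,50,66),),a(258,350)+((-80,-50,66),),a(80,408)+((-80,50,30),),a(256,410)+((-80,-50,30),)]
for n,o,x0 in(("hook",hook,[.42,-.27,1.57,0]),("shelf",shelf,[.42,.1,1.57,0]),("bin",bn,[.42,.3,1.57,0])):
    p,e=fit(o,x0,n!="bin"); print(n,p[:2].round(4),np.degrees(p[2]).round(2),p[3].round(4)); print(e.round(1).tolist())
E
python3 m.py
```

```text
hook [ 0.4637 -0.2634] 84.64 -0.0003
[[0.1, -0.3], [0.3, 0.4], [0.1, -0.6], [-1.8, -0.0], [-0.1, 0.7], [0.0, 0.8], [0.0, -0.9], [-0.6, -0.1], [-0.5, -0.4], [-0.1, -0.5], [-0.4, -0.1], [1.1, -0.2]]
shelf [0.4265 0.1219] 92.02 -0.0029
[[-0.0, 0.4], [0.1, 0.8], [-0.5, -1.2], [-0.9, -0.7], [0.6, -0.0], [0.6, 0.0], [1.2, -0.4], [0.3, 0.6], [-4.0, -0.7], [-3.1, -0.6]]
bin [0.4254 0.3106] 90.65 -0.0
[[-0.3, -0.1], [0.5, -0.0], [-0.5, 0.2], [0.3, -0.2]]
```

```bash
cat >> m.py <<'E'
print("--")
p,e=fit([o for o in shelf if o[2][0]>0],[.42,.1,1.57,0]); print("shelf",p[:2].round(4),np.degrees(p[2]).round(2),p[3].round(4),e.round(1).tolist())
S=p; 
def onplane(n,uv,ax,val):
    f,cx,cy,e,A,_=K[n]; dr=A@np.array([(uv[0]-cx)/f,(uv[1]-cy)/f,1]); return e+dr*(val-e[ax])/dr[ax]
def sh(P): 
    c,s=np.cos(S[2]),np.sin(S[2]); dd=P[:2]-S[:2]; return np.round([1000*(c*dd[0]+s*dd[1]),1000*(-s*dd[0]+c*dd[1]),1000*P[2]],1)
for z,uv in((.048,(525,335)),(.048,(525,545)),(.048,(538,335)),(.048,(538,545)),(.03,(553,345)),(.03,(553,535)),(.03,(577,347)),(.03,(575,535)),(.03,(465,400))):
    n,q=d(*uv); print("top",uv,z,sh(onplane(n,q,2,z)))
for z,uv in((.03,(55,513)),(.03,(308,508)),(.048,(60,482)),(.048,(300,482)),(.03,(55,440)),(.03,(285,440))):
    n,q=a(*uv); print("side",uv,z,sh(onplane(n,q,2,z)))
for n,q in(("side",(80,350)),("side",(258,350))): print("lip",sh(onplane("side",a(*q)[1],2,.066)), sh(onplane("side",a(q[0],409)[1],2,.03)))
for z in(0,.1,.2,.3,.4,.5): print("beam",z,onplane("top",(277,82),2,z)[0].round(3),[onplane("side",q,2,z)[:2].round(3).tolist() for q in((440,315),(345,170))])
E
python3 m.py | sed -n '/--/,$p'
```

```text
--
shelf [0.4266 0.1233] 92.09 -0.0018 [[-0.0, -0.2], [0.1, 0.2], [-0.1, -0.2], [0.0, -0.0], [0.4, -0.4], [-0.4, 0.7]]
top (525, 335) 0.048 [ 22.1 -66.8  48. ]
top (525, 545) 0.048 [22.9 73.5 48. ]
top (538, 335) 0.048 [ 13.4 -66.7  48. ]
top (538, 545) 0.048 [14.3 73.6 48. ]
top (553, 345) 0.03 [  4.5 -62.8  30. ]
top (553, 535) 0.03 [ 5.4 65.9 30. ]
top (577, 347) 0.03 [-11.7 -61.3  30. ]
top (575, 535) 0.03 [-9.4 66.1 30. ]
top (465, 400) 0.03 [ 64.1 -26.   30. ]
side (55, 513) 0.03 [-13.3  63.5  30. ]
side (308, 508) 0.03 [-10.9 -64.6  30. ]
side (60, 482) 0.048 [-14.3  61.2  48. ]
side (300, 482) 0.048 [-17.  -58.5  48. ]
side (55, 440) 0.03 [69.6 60.4 30. ]
side (285, 440) 0.03 [ 67.  -63.7  30. ]
lip [107.6  45.6  66. ] [108.2  45.1  30. ]
lip [105.9 -52.1  66. ] [106.3 -54.   30. ]
beam 0 0.721 [[0.691, -0.2], [0.645, 0.557]]
beam 0.1 0.687 [[0.627, -0.316], [0.589, 0.295]]
beam 0.2 0.653 [[0.562, -0.432], [0.534, 0.032]]
beam 0.3 0.619 [[0.498, -0.547], [0.479, -0.23]]
beam 0.4 0.585 [[0.434, -0.663], [0.423, -0.493]]
beam 0.5 0.551 [[0.37, -0.779], [0.368, -0.756]]
```

apply_moves:
  moves:
    - [[0, 0, 0], [0.8, -0.48, -0.25], 1]
    - [[0, 0, 0], [0.8, -0.48, -0.25], 1]
    - [[0, 0, 0], [0.8, -0.48, -0.25], 1]
    - [[0, 0, 0], [0.8, -0.48, -0.25], 1]
    - [[0, 0, 0], [0.8, -0.48, 0], 1]
    - [[0, 0, 0], [0.8, -0.48, 0], 1]
    - [[0, 0, 0], [0.8, -0.48, 0], 1]
    - [[0, 0, 0], [0.8, -0.48, 0], 1]
    - [[0, 0, 0], [0.8, -0.48, 0], 1]
    - [[0, 0, 0], [0.8, -0.48, 0], 1]
    - [[0, 0, 0], [0.8, -0.48, 0], 1]
    - [[0, 0, 0], [0.8, -0.48, 0], 1]

```text
clock: 1.5
tcp_pos: [0.4654, -0.2601, 0.2627]
ee_rot: [[0.968, 0.251, 0.0], [0.251, -0.968, -0.0], [0.0, 0.0, -1.0]]
wrist_force: [1.1, 0.1, -0.1]
opening: 1.004
grip_force: 0.0
```

apply_moves:
  moves:
    - [[0, 0, -0.94], [0, 0, 0], 1]
    - [[0, 0, -0.94], [0, 0, 0], 1]
    - [[0, 0, -0.94], [0, 0, 0], 1]
    - [[0, 0, -0.94], [0, 0, 0], 1]
    - [[0, 0, -0.94], [0, 0, 0], 1]
    - [[0, 0, -0.94], [0, 0, 0], 1]
    - [[0, 0, -0.94], [0, 0, 0], 1]
    - [[0, 0, -0.94], [0, 0, 0], 1]
    - [[0, 0, -0.94], [0, 0, 0], 1]
    - [[0, 0, -0.94], [0, 0, 0], 1]
    - [[0, 0, -0.94], [0, 0, 0], 1]
    - [[0, 0, -0.94], [0, 0, 0], 1]
    - [[0, 0, -0.94], [0, 0, 0], 1]
    - [[0, 0, 0], [0, 0, 0], 1]
    - [[0, 0, 0], [0, 0, 0], 1]

```text
clock: 3.0
tcp_pos: [0.4645, -0.2614, 0.2626]
ee_rot: [[0.097, 0.995, 0.0], [0.995, -0.097, -0.0], [-0.0, 0.0, -1.0]]
wrist_force: [-0.0, 0.1, 0.1]
opening: 0.998
grip_force: 0.0
```

```bash
cat > st.py <<'E'
from h import *
import sys
s=r.read_state(); R=s["ee_rot"]; p=s["tcp_pos"]
print(s["clock"],p.round(4),"yaw",np.degrees(np.arctan2(R[1,0],R[0,0])).round(2),"z",R[:,2].round(4),"F",s["wrist_force"].round(1),s["opening"],s["grip_force"],s["joint_positions"].round(1))
if len(sys.argv)>3:
    t=np.array([float(v) for v in sys.argv[1:4]]); print("units tool:",(R.T@(t-p)/.04).round(3))
if len(sys.argv)>4:
    y=np.radians(float(sys.argv[4])); T=np.array([[np.cos(y),np.sin(y),0],[np.sin(y),-np.cos(y),0],[0,0,-1]])
    print("turn units",(cv2.Rodrigues(R.T@T)[0].ravel()/.1).round(3), "in target axes",(T.T@(t-p)/.04).round(3))
E
python3 st.py .4637 -.2634 .1 84.64
```

```text
3.1 [ 0.4645 -0.2614  0.2626] yaw 84.45 z [-0.  0. -1.] F [ 0.7 -0.1 -0.2] 0.9976864202942965 0.0 [-33.   -4.4  76.1  -0.  108.3 -27.5]
units tool: [-0.053 -0.015  4.066]
turn units [-0.    -0.    -0.033] in target axes [-0.053 -0.015  4.066]
```

apply_moves:
  moves:
    - [[0, 0, -0.03], [-0.05, -0.02, 0.6], 0.7]
    - [[0, 0, 0], [0, 0, 0.6], 0.7]
    - [[0, 0, 0], [0, 0, 0.6], 0.7]
    - [[0, 0, 0], [0, 0, 0.6], 0.7]
    - [[0, 0, 0], [0, 0, 0.6], 0.7]
    - [[0, 0, 0], [0, 0, 0.6], 0.7]
    - [[0, 0, 0], [0, 0, 0.6], 0.7]
    - [[0, 0, 0], [0, 0, 0.6], 0.7]
    - [[0, 0, 0], [0, 0, 0.6], 0.7]
    - [[0, 0, 0], [0, 0, 0.25], 0.7]
    - [[0, 0, 0], [0, 0, 0.2], 0.7]
    - [[0, 0, 0], [0, 0, 0.14], 0.7]
    - [[0, 0, 0], [0, 0, 0], 0.7]
    - [[0, 0, 0], [0, 0, 0], 0.7]

```text
clock: 4.5
tcp_pos: [0.464, -0.2636, 0.024]
ee_rot: [[0.092, 0.996, 0.001], [0.996, -0.092, -0.001], [-0.001, 0.001, -1.0]]
wrist_force: [-0.1, -0.8, 0.2]
opening: 0.699
grip_force: 0.0
```

apply_moves:
  moves:
    - [[0, 0, 0], [0, 0, 0], 0.3]
    - [[0, 0, 0], [0, 0, 0], 0.3]
    - [[0, 0, 0], [0, 0, 0], 0.3]
    - [[0, 0, 0], [0, 0, 0], 0]
    - [[0, 0, 0], [0, 0, 0], 0]
    - [[0, 0, 0], [0, 0, 0], 0]
    - [[0, 0, 0], [0, 0, 0], 0]
    - [[0, 0, 0], [0, 0, 0], 0]
    - [[0, 0, 0], [0, 0, 0], 0]
    - [[0, 0, 0], [0, 0, 0], 0]
  force: 60

```text
clock: 5.5
tcp_pos: [0.4636, -0.2633, 0.023]
ee_rot: [[0.092, 0.996, 0.0], [0.996, -0.092, 0.0], [0.0, 0.0, -1.0]]
wrist_force: [0.2, 0.4, 0.6]
opening: 0.225
grip_force: 60.0
```

apply_moves:
  moves:
    - [[0, 0, 0], [0, 0, -0.2], 0]
    - [[0, 0, 0], [0, 0, -0.4], 0]
    - [[0, 0, 0], [0, 0, -0.4], 0]
    - [[0, 0, 0], [0, 0, -0.4], 0]
    - [[0, 0, 0], [0, 0, -0.4], 0]
    - [[0, 0, 0], [0, 0, -0.2], 0]
    - [[0, 0, -0.3], [0, 0, 0], 0]
    - [[0, 0, -0.4], [0, 0, 0], 0]
    - [[0, 0, -0.4], [0, 0, 0], 0]
    - [[0, 0, -0.2], [0, 0, 0], 0]
    - [[0, 0, 0], [0.3, -0.06, 0], 0]
    - [[0, 0, 0], [0.6, -0.07, 0], 0]
    - [[0, 0, 0], [0.7, -0.07, 0], 0]
    - [[0, 0, 0], [0.7, -0.07, 0], 0]
    - [[0, 0, 0], [0.7, -0.07, 0], 0]
    - [[0, 0, 0], [0.7, -0.07, 0], 0]
    - [[0, 0, 0], [0.6, -0.07, 0], 0]
    - [[0, 0, 0], [0.2, -0.01, 0], 0]
    - [[0, 0, 0], [0, 0, 0], 0]
    - [[0, 0, 0], [0, 0, 0], 0]

```text
clock: 7.5
tcp_pos: [0.4371, -0.0846, 0.103]
ee_rot: [[-0.038, 0.999, 0.0], [0.999, 0.038, -0.001], [-0.001, 0.0, -1.0]]
wrist_force: [-1.1, 0.4, -1.9]
opening: 0.224
grip_force: 60.0
```

```bash
python3 st.py .4375 -.0840 .103 92.09
python3 - <<'E'
from h import *
s=K["side"][5];t=K["top"][5]
R=lambda i,x,y,w,h,k:cv2.resize(i[y:y+h,x:x+w],None,fx=k,fy=k,interpolation=cv2.INTER_CUBIC)
a=R(s,245,130,80,120,5); b=R(t,180,140,133,80,3)
o=np.zeros((600,800,3),np.uint8); o[:,:400]=a; o[:240,400:799]=b
cv2.imwrite("pics/c.png",o)
E
```

```text
7.6 [ 0.4371 -0.0849  0.1029] yaw 92.12 z [-3.e-04 -3.e-04 -1.e+00] F [-0.1  0.6 -2.3] 0.2231427699057743 59.97490346431732 [-15.4 -18.8 104.8  -0.   94.  -17.5]
units tool: [ 0.023  0.011 -0.002]
turn units [-0.003  0.003  0.005] in target axes [ 0.023  0.01  -0.002]
```

View pics/c.png

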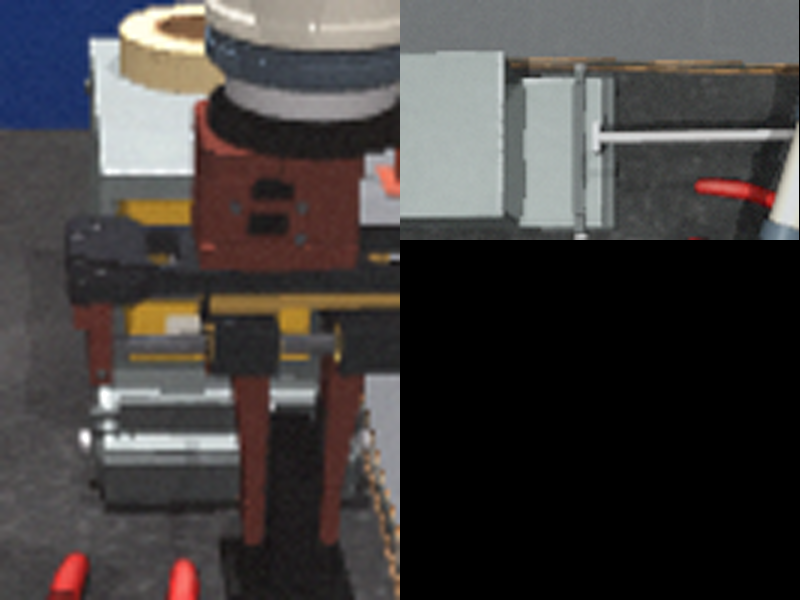

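The top crop shows the blade at (597,137), just in front of the stop bar and about centred on the mouth. The side crop shows the gripper hiding most of the bin. Next I'll check the blade position numerically and move in.

```bash
cat >> m.py <<'E'
print("==")
q=(180+197/3-.3,140+137/3-.3); P=onplane("top",q,2,.116); print("blade seen",P.round(4),sh(P)); print("expected",sh(np.array([.4371-.038*.21,-.0849+.9993*.21,.116])))
E
python3 m.py | sed -n '/==/,$p'
```

```text
==
blade seen [0.4269 0.1228 0.116 ] [ -0.4  -0.2 116. ]
expected [  1.6  -2.5 116. ]
```

apply_moves:
  moves:
    - [[0, 0, 0], [0.2, 0, 0], 0]
    - [[0, 0, 0], [0.4, 0, 0], 0]
    - [[0, 0, 0], [0.4, 0, 0], 0]
    - [[0, 0, 0], [0.4, 0, 0], 0]
    - [[0, 0, 0], [0.4, 0, 0], 0]
    - [[0, 0, 0], [0.4, 0, 0], 0]
    - [[0, 0, 0], [0.4, 0, 0], 0]
    - [[0, 0, 0], [0.4, 0, 0], 0]
    - [[0, 0, 0], [0.1, 0, 0], 0]
    - [[0, 0, 0], [0, 0, 0], 0]
    - [[0, 0, 0], [0, 0, 0], 0]
    - [[0, 0, 0], [0, 0, 0], 0]

```text
clock: 9.0
tcp_pos: [0.4324, 0.0392, 0.103]
ee_rot: [[-0.037, 0.999, -0.0], [0.999, 0.037, -0.0], [-0.0, -0.0, -1.0]]
wrist_force: [0.1, 0.0, -1.5]
opening: 0.225
grip_force: 60.0
```

apply_moves:
  moves:
    - [[0, 0, 0], [0, 0, 0.1], 0]
    - [[0, 0, 0], [0, 0, 0.1], 0]
    - [[0, 0, 0], [0, 0, 0.1], 0]
    - [[0, 0, 0], [0, 0, 0.1], 0]
    - [[0, 0, 0], [0, 0, 0.1], 0]
    - [[0, 0, 0], [0, 0, 0], 0]

```text
clock: 9.6
tcp_pos: [0.4319, 0.0397, 0.0821]
ee_rot: [[-0.038, 0.999, -0.001], [0.999, 0.038, -0.0], [0.0, -0.001, -1.0]]
wrist_force: [0.1, 0.2, -1.8]
opening: 0.225
grip_force: 60.0
```

apply_moves:
  moves:
    - [[0, 0, 0], [0, 0, 0.1], 0]
    - [[0, 0, 0], [0, 0, 0.1], 0]
    - [[0, 0, 0], [0, 0, 0.1], 0]
    - [[0, 0, 0], [0, 0, 0.08], 0]
    - [[0, 0, 0], [0, 0, 0], 0]
    - [[0, 0, 0], [0, 0, 0], 0]

```text
clock: 10.2
tcp_pos: [0.4324, 0.0398, 0.0678]
ee_rot: [[-0.038, 0.999, -0.0], [0.999, 0.038, 0.0], [0.0, -0.0, -1.0]]
wrist_force: [0.5, 0.3, -1.6]
opening: 0.223
grip_force: 60.0
```

apply_moves:
  moves:
    - [[0, 0, 0], [-0.04, 0, 0], 0]
    - [[0, 0, 0], [-0.05, 0, 0], 0]
    - [[0, 0, 0], [-0.05, 0, 0], 0]
    - [[0, 0, 0], [-0.05, 0, 0], 0]
    - [[0, 0, 0], [-0.05, 0, 0], 0]
    - [[0, 0, 0], [-0.05, 0, 0], 0]
    - [[0, 0, 0], [-0.05, 0, 0], 0]
    - [[0, 0, 0], [-0.05, 0, 0], 0]
    - [[0, 0, 0], [-0.05, 0, 0], 0]
    - [[0, 0, 0], [-0.05, 0, 0], 0]

```text
clock: 11.2
tcp_pos: [0.433, 0.0204, 0.0677]
ee_rot: [[-0.038, 0.999, -0.0], [0.999, 0.038, 0.001], [0.001, -0.0, -1.0]]
wrist_force: [0.6, 2.2, -2.4]
opening: 0.223
grip_force: 60.0
```

apply_moves:
  moves:
    - [[0, 0, 0], [-0.05, 0, 0], 0]
    - [[0, 0, 0], [-0.05, 0, 0], 0]
    - [[0, 0, 0], [-0.05, 0, 0], 0]
    - [[0, 0, 0], [-0.05, 0, 0], 0]
    - [[0, 0, 0], [-0.05, 0, 0], 0]
    - [[0, 0, 0], [-0.05, 0, 0], 0]
    - [[0, 0, 0], [-0.05, 0, 0], 0]
    - [[0, 0, 0], [-0.05, 0, 0], 0]
    - [[0, 0, 0], [-0.05, 0, 0], 0]
    - [[0, 0, 0], [-0.05, 0, 0], 0]

```text
clock: 12.2
tcp_pos: [0.4339, 0.0, 0.0678]
ee_rot: [[-0.038, 0.999, 0.0], [0.999, 0.038, 0.0], [0.0, 0.0, -1.0]]
wrist_force: [-0.3, 2.6, -2.5]
opening: 0.222
grip_force: 60.0
```

```bash
python3 st.py; python3 -c "
from h import *
c=K['side'][5];cv2.imwrite('pics/d.png',cv2.resize(c[130:250,245:325],None,fx=5,fy=5,interpolation=cv2.INTER_CUBIC))"
```

```text
12.3 [ 4.339e-01 -2.000e-04  6.790e-02] yaw 92.16 z [ 0.e+00 -5.e-04 -1.e+00] F [ 0.5  0.2 -1.7] 0.22381478035891414 59.978057742118835 [ -4.5 -19.9 109.3  -0.   90.7  -6.7]
```

View pics/d.png

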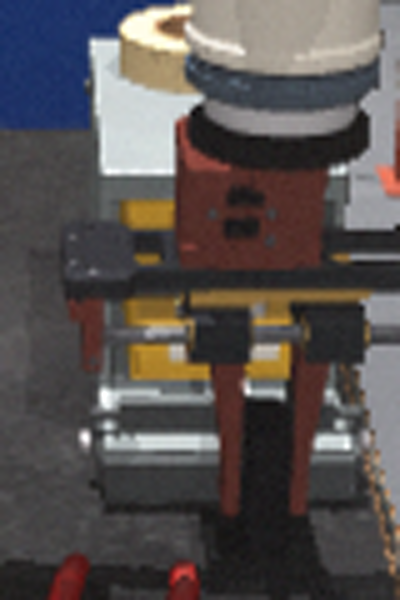

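The bin's front bottom edge moved from v≈360 to v≈378, so it is following the hook. Its right and left edges look level.

apply_moves:
  moves:
    - [[0, 0, 0], [-0.05, 0, 0], 0]
    - [[0, 0, 0], [-0.05, 0, 0], 0]
    - [[0, 0, 0], [-0.05, 0, 0], 0]
    - [[0, 0, 0], [-0.05, 0, 0], 0]
    - [[0, 0, 0], [-0.05, 0, 0], 0]
    - [[0, 0, 0], [-0.05, 0, 0], 0]
    - [[0, 0, 0], [-0.05, 0, 0], 0]
    - [[0, 0, 0], [-0.05, 0, 0], 0]
    - [[0, 0, 0], [-0.05, 0, 0], 0]
    - [[0, 0, 0], [-0.05, 0, 0], 0]
    - [[0, 0, 0], [-0.05, 0, 0], 0]
    - [[0, 0, 0], [-0.05, 0, 0], 0]
    - [[0, 0, 0], [-0.05, 0, 0], 0]
    - [[0, 0, 0], [-0.05, 0, 0], 0]
    - [[0, 0, 0], [-0.05, 0, 0], 0]
    - [[0, 0, 0], [-0.05, 0, 0], 0]
    - [[0, 0, 0], [-0.05, 0, 0], 0]
    - [[0, 0, 0], [-0.05, 0, 0], 0]

```text
clock: 14.2
tcp_pos: [0.4353, -0.036, 0.0678]
ee_rot: [[-0.038, 0.999, 0.0], [0.999, 0.038, 0.0], [0.0, 0.0, -1.0]]
wrist_force: [0.2, 3.0, -2.4]
opening: 0.222
grip_force: 60.0
```

apply_moves:
  moves:
    - [[0, 0, 0], [-0.04, 0, 0], 0]
    - [[0, 0, 0], [-0.04, 0, 0], 0]
    - [[0, 0, 0], [-0.04, 0, 0], 0]
    - [[0, 0, 0], [-0.04, 0, 0], 0]
    - [[0, 0, 0], [-0.04, 0, 0], 0]

```text
clock: 14.7
tcp_pos: [0.4355, -0.0439, 0.0678]
ee_rot: [[-0.038, 0.999, -0.0], [0.999, 0.038, -0.0], [-0.0, -0.0, -1.0]]
wrist_force: [-1.1, 2.9, -3.0]
opening: 0.22
grip_force: 60.0
```

Now I'll creep at 1 mm per row or less, in short calls, since the stop is close.

apply_moves:
  moves:
    - [[0, 0, 0], [-0.025, 0, 0], 0]
    - [[0, 0, 0], [-0.025, 0, 0], 0]
    - [[0, 0, 0], [-0.025, 0, 0], 0]
    - [[0, 0, 0], [-0.025, 0, 0], 0]
    - [[0, 0, 0], [-0.025, 0, 0], 0]

```text
clock: 15.2
tcp_pos: [0.4358, -0.0488, 0.0678]
ee_rot: [[-0.038, 0.999, -0.0], [0.999, 0.038, 0.0], [0.0, -0.0, -1.0]]
wrist_force: [-1.1, 2.2, -2.6]
opening: 0.221
grip_force: 60.0
```

apply_moves:
  moves:
    - [[0, 0, 0], [-0.02, 0, 0], 0]
    - [[0, 0, 0], [-0.02, 0, 0], 0]
    - [[0, 0, 0], [-0.02, 0, 0], 0]

```text
clock: 15.5
tcp_pos: [0.4358, -0.0512, 0.0678]
ee_rot: [[-0.038, 0.999, 0.0], [0.999, 0.038, 0.0], [0.0, 0.0, -1.0]]
wrist_force: [-0.1, 1.8, -2.3]
opening: 0.227
grip_force: 60.0
```

apply_moves:
  moves:
    - [[0, 0, 0], [-0.0125, 0, 0], 0]
    - [[0, 0, 0], [-0.0125, 0, 0], 0]
    - [[0, 0, 0], [-0.0125, 0, 0], 0]
    - [[0, 0, 0], [-0.0125, 0, 0], 0]

```text
clock: 15.9
tcp_pos: [0.4359, -0.0532, 0.0678]
ee_rot: [[-0.038, 0.999, -0.0], [0.999, 0.038, 0.0], [0.0, -0.0, -1.0]]
wrist_force: [0.1, 2.5, -3.1]
opening: 0.226
grip_force: 60.0
```

apply_moves:
  moves:
    - [[0, 0, 0], [-0.0125, 0, 0], 0]
    - [[0, 0, 0], [-0.0125, 0, 0], 0]
    - [[0, 0, 0], [-0.0125, 0, 0], 0]

```text
clock: 16.2
tcp_pos: [0.436, -0.0547, 0.0678]
ee_rot: [[-0.038, 0.999, 0.0], [0.999, 0.038, 0.0], [0.0, 0.0, -1.0]]
wrist_force: [-0.1, 2.6, -2.9]
opening: 0.225
grip_force: 60.0
```

apply_moves:
  moves:
    - [[0, 0, 0], [-0.0125, 0, 0], 0]
    - [[0, 0, 0], [-0.0125, 0, 0], 0]
    - [[0, 0, 0], [-0.0125, 0, 0], 0]

```text
clock: 16.5
tcp_pos: [0.436, -0.0562, 0.0678]
ee_rot: [[-0.038, 0.999, -0.0], [0.999, 0.038, 0.0], [0.0, -0.0, -1.0]]
wrist_force: [-0.0, 1.1, -3.4]
opening: 0.226
grip_force: 60.0
```

apply_moves:
  moves:
    - [[0, 0, 0], [-0.0125, 0, 0], 0]
    - [[0, 0, 0], [-0.0125, 0, 0], 0]
    - [[0, 0, 0], [-0.0125, 0, 0], 0]

```text
clock: 16.8
tcp_pos: [0.436, -0.0573, 0.0677]
ee_rot: [[-0.038, 0.999, -0.0], [0.999, 0.038, 0.001], [0.001, -0.0, -1.0]]
wrist_force: [-1.1, 5.3, -3.9]
opening: 0.227
grip_force: 60.0
```

apply_moves:
  moves:
    - [[0, 0, 0], [-0.0125, 0, 0], 0]
    - [[0, 0, 0], [0, 0, 0], 0]

```text
clock: 17.0
tcp_pos: [0.436, -0.0574, 0.0675]
ee_rot: [[-0.038, 0.999, -0.0], [0.999, 0.038, 0.002], [0.002, -0.0, -1.0]]
wrist_force: [-0.1, 6.0, -3.4]
opening: 0.226
grip_force: 60.0
```

apply_moves:
  moves:
    - [[0, 0, 0], [-0.0125, 0, 0], 0]
    - [[0, 0, 0], [0, 0, 0], 0]

```text
clock: 17.2
tcp_pos: [0.4359, -0.0575, 0.0673]
ee_rot: [[-0.039, 0.999, -0.001], [0.999, 0.039, 0.003], [0.003, -0.001, -1.0]]
wrist_force: [0.4, 8.4, -4.1]
opening: 0.227
grip_force: 60.0
```

apply_moves:
  moves:
    - [[0, 0, 0], [-0.01, 0, 0], 0]
    - [[0, 0, 0], [0, 0, 0], 0]

```text
clock: 17.4
tcp_pos: [0.4359, -0.0575, 0.0672]
ee_rot: [[-0.039, 0.999, -0.001], [0.999, 0.039, 0.003], [0.003, -0.001, -1.0]]
wrist_force: [0.1, 10.3, -3.9]
opening: 0.225
grip_force: 60.0
```

apply_moves:
  moves:
    - [[0, 0, 0], [-0.006, 0, 0], 0]
    - [[0, 0, 0], [0, 0, 0], 0]
    - [[0, 0, 0], [0, 0, 0], 0]
    - [[0, 0, 0], [0, 0, 0], 0]
    - [[0, 0, 0], [0, 0, 0], 0]
    - [[0, 0, 0], [0, 0, 0], 0]
    - [[0, 0, 0], [0, 0, 0], 0]
    - [[0, 0, 0], [0, 0, 0], 0]
    - [[0, 0, 0], [0, 0, 0], 0]
    - [[0, 0, 0], [0, 0, 0], 0]
    - [[0, 0, 0], [0, 0, 0], 0]
    - [[0, 0, 0], [0, 0, 0], 0]
    - [[0, 0, 0], [0, 0, 0], 0]
    - [[0, 0, 0], [0, 0, 0], 0]

```text
clock: 18.8
tcp_pos: [0.4359, -0.0575, 0.0672]
ee_rot: [[-0.039, 0.999, -0.001], [0.999, 0.039, 0.004], [0.004, -0.001, -1.0]]
wrist_force: [-0.5, 10.0, -5.1]
opening: 0.225
grip_force: 60.0
```

```bash
python3 st.py; python3 -c "
from h import *
a=cv2.resize(K['side'][5][130:250,245:325],None,fx=5,fy=5,interpolation=cv2.INTER_CUBIC)
b=cv2.resize(K['top'][5][140:220,180:280],None,fx=4,fy=4,interpolation=cv2.INTER_CUBIC)
o=np.zeros((600,800,3),np.uint8);o[:,:400]=a;o[:320,400:]=b;cv2.imwrite('pics/e.png',o)"
```

```text
18.9 [ 0.4359 -0.0575  0.0671] yaw 92.23 z [-0.001   0.0038 -1.    ] F [ 0.4 10.6 -5.6] 0.22511986171011034 59.969308376312256 [-12.1 -18.8 108.5   0.2  90.5 -14.3]
```

View pics/e.png

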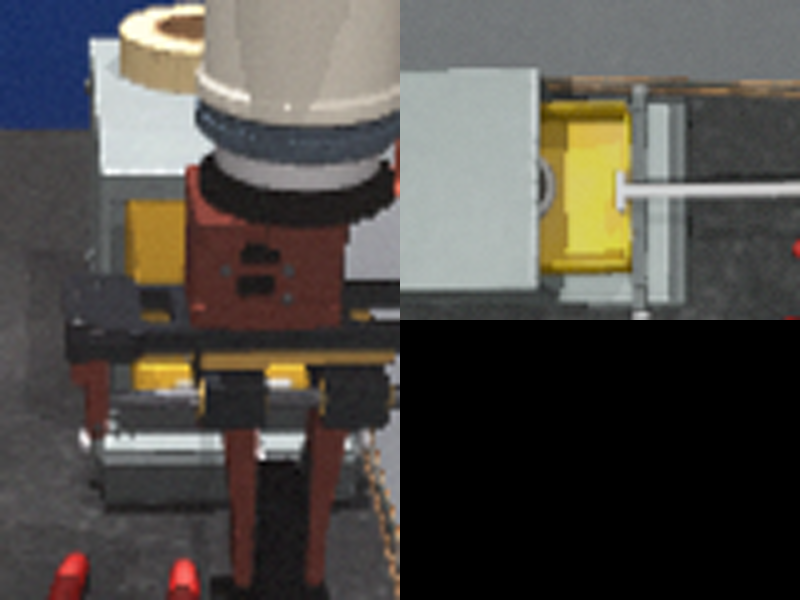

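The bin's front wall lies flat along the stop bar: in the top crop its front edge is parallel to the bar at column ≈632, and the blade is centred at (622,189). I'll pull slightly firmer and hold.

apply_moves:
  moves:
    - [[0, 0, 0], [-0.01, 0, 0], 0]
    - [[0, 0, 0], [0, 0, 0], 0]
    - [[0, 0, 0], [0, 0, 0], 0]
    - [[0, 0, 0], [0, 0, 0], 0]
    - [[0, 0, 0], [0, 0, 0], 0]
    - [[0, 0, 0], [0, 0, 0], 0]
    - [[0, 0, 0], [0, 0, 0], 0]
    - [[0, 0, 0], [0, 0, 0], 0]
    - [[0, 0, 0], [0, 0, 0], 0]
    - [[0, 0, 0], [0, 0, 0], 0]
    - [[0, 0, 0], [0, 0, 0], 0]
    - [[0, 0, 0], [0, 0, 0], 0]

```text
clock: 20.2
tcp_pos: [0.4358, -0.0575, 0.067]
ee_rot: [[-0.039, 0.999, -0.001], [0.999, 0.039, 0.005], [0.005, -0.001, -1.0]]
wrist_force: [0.5, 11.8, -6.0]
opening: 0.227
grip_force: 60.0
```

apply_moves:
  moves:
    - [[0, 0, 0], [0.03, 0, 0], 0]
    - [[0, 0, 0], [0.05, 0, 0], 0]
    - [[0, 0, 0], [0.06, 0, 0], 0]
    - [[0, 0, 0], [0.06, 0, 0], 0]
    - [[0, 0, 0], [0.05, 0, 0], 0]
    - [[0, 0, 0], [0.03, 0, 0], 0]
    - [[0, 0, 0], [0, 0, 0], 0]

```text
clock: 20.9
tcp_pos: [0.4358, -0.0484, 0.0679]
ee_rot: [[-0.038, 0.999, 0.0], [0.999, 0.038, -0.0], [-0.0, 0.0, -1.0]]
wrist_force: [-0.1, -0.3, -2.0]
opening: 0.226
grip_force: 60.0
```

apply_moves:
  moves:
    - [[0, 0, 0], [0, 0, -0.06], 0]
    - [[0, 0, 0], [0, 0, -0.1], 0]
    - [[0, 0, 0], [0, 0, -0.1], 0]
    - [[0, 0, 0], [0, 0, -0.1], 0]
    - [[0, 0, 0], [0, 0, -0.1], 0]
    - [[0, 0, 0], [0, 0, -0.1], 0]
    - [[0, 0, 0], [0, 0, -0.1], 0]
    - [[0, 0, 0], [0, 0, -0.1], 0]
    - [[0, 0, 0], [0, 0, -0.1], 0]
    - [[0, 0, 0], [0, 0, -0.1], 0]
    - [[0, 0, 0], [0, 0, -0.1], 0]
    - [[0, 0, 0], [0, 0, 0], 0]

```text
clock: 22.1
tcp_pos: [0.4361, -0.0486, 0.111]
ee_rot: [[-0.038, 0.999, 0.001], [0.999, 0.038, -0.0], [-0.0, 0.001, -1.0]]
wrist_force: [0.2, -0.0, -1.6]
opening: 0.226
grip_force: 60.0
```

apply_moves:
  moves:
    - [[0, 0, 0], [-0.3, 0, 0], 0]
    - [[0, 0, 0], [-0.55, 0, 0], 0]
    - [[0, 0, 0], [-0.6, 0.04, 0], 0]
    - [[0, 0, 0], [-0.6, 0.07, 0], 0]
    - [[0, 0, 0], [-0.6, 0.07, 0], 0]
    - [[0, 0, 0], [-0.6, 0.07, 0], 0]
    - [[0, 0, 0], [-0.6, 0.07, 0], 0]
    - [[0, 0, 0], [-0.6, 0.06, 0], 0]
    - [[0, 0, 0], [-0.6, 0.06, 0], 0]
    - [[0, 0, 0], [-0.34, 0.04, 0], 0]
    - [[0, 0, 0.3], [0, 0, 0], 0]
    - [[0, 0, 0.4], [0, 0, 0], 0]
    - [[0, 0, 0.4], [0, 0, 0], 0]
    - [[0, 0, 0.2], [0, 0, 0], 0]
    - [[0, 0, 0], [0, 0, 0], 0]
    - [[0, 0, 0], [0, 0, 0], 0]

```text
clock: 23.7
tcp_pos: [0.4631, -0.2632, 0.1101]
ee_rot: [[0.091, 0.996, -0.0], [0.996, -0.091, 0.0], [0.0, -0.0, -1.0]]
wrist_force: [-0.3, 0.7, -1.8]
opening: 0.225
grip_force: 60.0
```

apply_moves:
  moves:
    - [[0, 0, 0], [0, 0, 0.4], 0]
    - [[0, 0, 0], [0, 0, 0.4], 0]
    - [[0, 0, 0], [0, 0, 0.4], 0]
    - [[0, 0, 0], [0, 0, 0.3], 0]
    - [[0, 0, 0], [0, 0, 0.2], 0]
    - [[0, 0, 0], [0, 0, 0.1], 0]
    - [[0, 0, 0], [0, 0, 0.1], 0]
    - [[0, 0, 0], [0, 0, 0], 0]
    - [[0, 0, 0], [0, 0, 0], 0]

```text
clock: 24.6
tcp_pos: [0.4634, -0.2634, 0.0348]
ee_rot: [[0.092, 0.996, 0.001], [0.996, -0.092, -0.001], [-0.0, 0.001, -1.0]]
wrist_force: [-1.0, 0.1, -0.7]
opening: 0.225
grip_force: 60.0
```

```bash
python3 st.py .4636 -.2633 .023 84.6; python3 -c "
from h import *
a=cv2.resize(K['side'][5][120:240,240:320],None,fx=5,fy=5,interpolation=cv2.INTER_CUBIC)
b=cv2.resize(K['side'][5][240:360,290:370],None,fx=5,fy=5,interpolation=cv2.INTER_CUBIC)
cv2.imwrite('pics/f.png',np.hstack([a,b]))"
```

```text
24.7 [ 0.4635 -0.2635  0.0349] yaw 84.73 z [ 1.e-03 -6.e-04 -1.e+00] F [ 0.1  1.  -1.7] 0.22429948509028366 59.97491776943207 [-33.3  -2.5  97.5   0.   84.9 -28. ]
units tool: [0.004 0.003 0.298]
turn units [0.01  0.005 0.023] in target axes [0.004 0.003 0.298]
```

View pics/f.png

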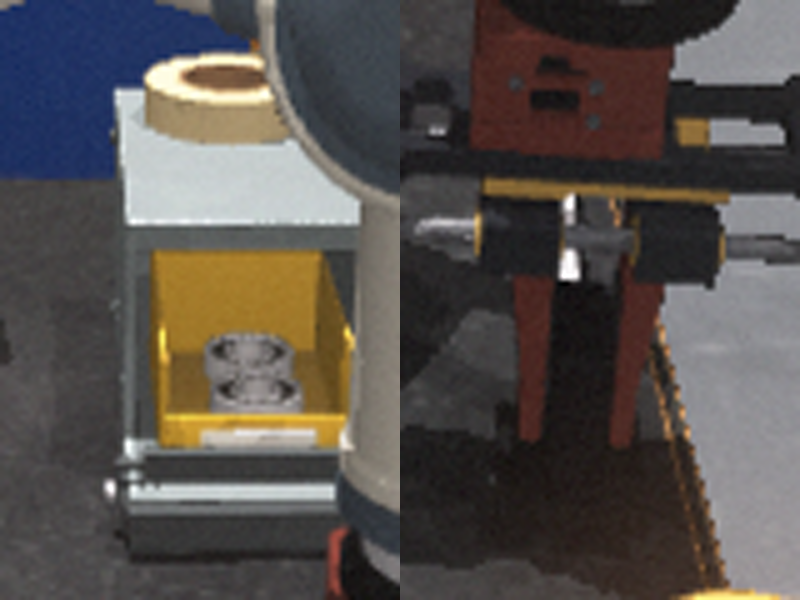

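The bin is at the stop bar, with its front at v≈415–445 in the left crop, and both bearings are still in it. The hook is still held level, so I'll lower it gently.

apply_moves:
  moves:
    - [[0, 0, 0], [0, 0, 0.05], 0]
    - [[0, 0, 0], [0, 0, 0.05], 0]
    - [[0, 0, 0], [0, 0, 0.05], 0]
    - [[0, 0, 0], [0, 0, 0.05], 0]
    - [[0, 0, 0], [0, 0, 0.05], 0]
    - [[0, 0, 0], [0, 0, 0.025], 0]
    - [[0, 0, 0], [0, 0, 0], 0]

```text
clock: 25.5
tcp_pos: [0.4631, -0.2632, 0.0232]
ee_rot: [[0.092, 0.996, -0.0], [0.996, -0.092, 0.0], [0.0, -0.0, -1.0]]
wrist_force: [-0.2, 0.1, -2.0]
opening: 0.221
grip_force: 60.0
```

apply_moves:
  moves:
    - [[0, 0, 0], [0, 0, 0.0125], 0]
    - [[0, 0, 0], [0, 0, 0.01], 0]
    - [[0, 0, 0], [0, 0, 0], 0]

```text
clock: 25.8
tcp_pos: [0.4632, -0.2633, 0.023]
ee_rot: [[0.092, 0.996, 0.0], [0.996, -0.092, -0.0], [-0.0, 0.0, -1.0]]
wrist_force: [-1.4, 1.3, 4.0]
opening: 0.222
grip_force: 60.0
```

apply_moves:
  moves:
    - [[0, 0, 0], [0, 0, 0], 0.26]
    - [[0, 0, 0], [0, 0, 0], 0.3]
    - [[0, 0, 0], [0, 0, 0], 0.4]
    - [[0, 0, 0], [0, 0, 0], 0.5]
    - [[0, 0, 0], [0, 0, 0], 0.6]
    - [[0, 0, 0], [0, 0, 0], 0.6]
    - [[0, 0, 0], [0, 0, 0], 0.6]
    - [[0, 0, 0], [0, 0, 0], 0.6]

```text
clock: 26.6
tcp_pos: [0.4631, -0.2632, 0.0223]
ee_rot: [[0.092, 0.996, 0.0], [0.996, -0.092, 0.0], [0.0, 0.0, -1.0]]
wrist_force: [-0.1, 0.2, 0.1]
opening: 0.602
grip_force: 0.0
```

apply_moves:
  moves:
    - [[0, 0, 0], [0, 0, -0.1], 0.6]
    - [[0, 0, 0], [0, 0, -0.3], 0.6]
    - [[0, 0, 0], [0, 0, -0.4], 0.6]
    - [[0, 0, 0], [0, 0, -0.5], 0.6]
    - [[0, 0, 0], [0, 0, -0.6], 0.6]
    - [[0, 0, 0], [0, 0, -0.7], 0.6]
    - [[0, 0, 0], [0, 0, -0.7], 0.6]
    - [[0, 0, 0], [0, 0, -0.7], 0.6]
    - [[0, 0, 0], [0, -0.5, -0.3], 0.6]
    - [[0, 0, 0], [0, -0.7, 0], 0.6]
    - [[0, 0, 0], [0, -0.7, 0], 0.6]
    - [[0, 0, 0], [0, -0.6, 0], 0.6]
    - [[0, 0, 0], [0, 0, 0], 0.6]
    - [[0, 0, 0], [0, 0, 0], 0.6]
    - [[0, 0, 0], [0, 0, 0], 0.6]

```text
clock: 28.1
tcp_pos: [0.3642, -0.2541, 0.1951]
ee_rot: [[0.092, 0.996, 0.001], [0.996, -0.092, -0.001], [-0.0, 0.001, -1.0]]
wrist_force: [0.1, 0.5, 0.3]
opening: 0.601
grip_force: 0.0
```

```bash
python3 st.py; python3 -c "
from h import *
a=cv2.resize(K['side'][5][120:360,230:370],None,fx=2.5,fy=2.5,interpolation=cv2.INTER_CUBIC)
b=cv2.resize(K['top'][5][140:260,200:420],None,fx=2,fy=2,interpolation=cv2.INTER_CUBIC)
o=np.zeros((600,790,3),np.uint8);o[:,:350]=a;o[:240,350:]=b;cv2.imwrite('pics/g.png',o)"
```

```text
28.2 [ 0.3642 -0.254   0.1944] yaw 84.76 z [ 0.e+00  2.e-04 -1.e+00] F [ 0.5 -0.  -0.3] 0.5979997018216058 0.0 [-39.3 -19.3  95.9   0.  103.4 -34.1]
```

View pics/g.png

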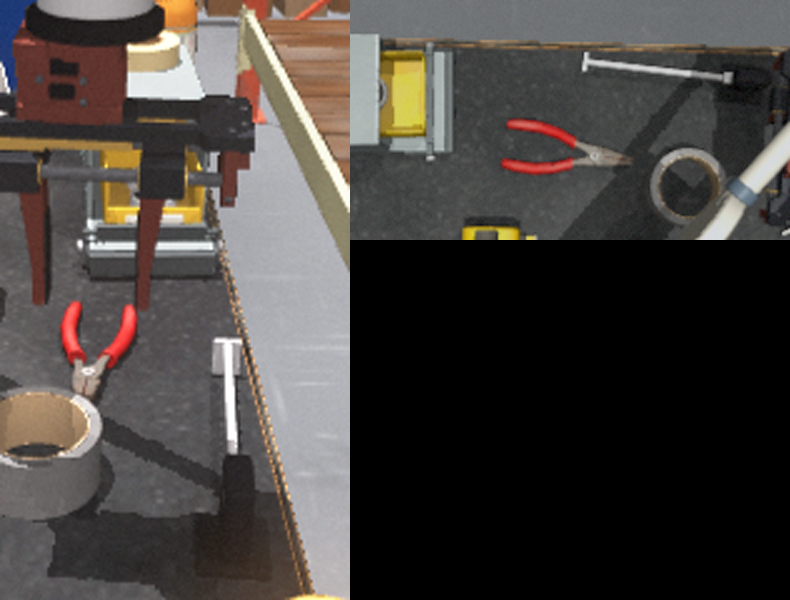

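The hook stands upright on the table, blade at (228,355) and handle at (237,510). The bin is square at the stop bar, and the pliers and tape roll are where they were.

```bash
python3 -c "
from rig import workorder
print(workorder.sign_off())"
```

```text
the job is handed in; nothing more can be done
None
```

I handed the job in at about 28 s: I dragged the bin square against the stop bar with the hook (about 12 N at most) and held it for over 2 s, then unhooked and stood the hook upright on the table, with the bearings still in the bin and the pliers and tape roll not moved.

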